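Switch on the craft-room lamp box and tap lights in order

ROBOT

A 7-joint arm with a two-finger parallel gripper is mounted at the origin on the work surface. World frame = base frame: x ahead of the robot, y to its left, z up, the work surface at z = 0. Lengths are in m, angles in rad, forces in N, time in s.
With the tool pointing down it reaches from about 0.4 to 0.85 m from the base axis. Payload 10.4 kg.
Tool frame: the origin (TCP) lies midway between the tips of the shut fingers; the grasp point (between the pads) lies 19 mm behind it; z points along the fingers, y is the line along which they close (so a half turn about z gives the same grasp; the last joint's range is limited). The gripper opens to 87 mm and grips with 3 to 60 N. Pads are 19 mm wide; open, the fingers measure 117 mm over their backs; the gripper's body (75 mm by 190 mm) begins 51 mm behind the grasp point.
Start: joints at [-0.023, 0.332, -0.065, 1.46, 0.022, 1.35, -0.088], TCP at [0.625, 0, 0.223] pointing down, gripper open.
Joint ranges: [-2.6, 2.6], [-0.5, 2.12], [-1.47, 1.34], [0.16, 2.42], [-1.27, 4.41], [0.06, 2.06], [-2.6, 2.6]. Speed limits (rad/s): [2.22, 2.22, 2.79, 2.79, 3.14, 3.14, 3.14].

INTERFACE

Orientations are given as a unit quaternion [x, y, z, w].
In Python, from bench import r gives the robot as it stands.
- The arm moves only by the tool move_arm, never from a script. Its argument "targets" is a list of rows, each a list of 3 entries, a list of its own where there are three numbers: the shift along the tool's x, y, z in cm, then the turn, a rotation vector about the tool's x, y, z in rad, then the opening in per cent of the stroke, from 0 (shut) to 100 (fully open). In form: [[[x, y, z], [wx, wy, wz], gripper], ...]. A call has 1 to 20 rows; each row shifts and turns the commanded pose from where the row before left it, along the tool's axes as they then stand; what a row does not reach is not made up. A row lasts 1/8 s, in which the tool goes at most 62.5 mm and 10.7 degrees, less where a joint would pass 70% of its speed; a pose out of reach is approached as far as the arm can. A call with a gripper value outside its range is refused whole. The fingers move at their own pace and stop on an object; "grip_force" is the grip in N (left out, the last holds). Time passes only in rows, so rows that do not move let the fingers close. It gives the time, the measured TCP pose, the force, the opening and the grip force at its end, in the units of the state.
- r.read_state(): the state, without advancing time (a new reading comes with each control period).
- r.camera(name): name is "scene" or "side" or "wrist"; returns a dict with "image" (400x640x3 uint8, blue, green, red), "vertical_fov" (degrees; the focal length in pixels is half the picture's height over the tangent of half this angle, whatever the lens; pixels are square), "cx", "cy" (the principal point, pixels), "k1" (the pictures are not rectified: a ray, as slopes to the right and down, at radius r is drawn at 1 + k1 r^2 times it, then the intrinsics apply), "cam_to_world" (4x4, takes a point from camera to world coordinates). Camera axes: x right, y down, z forward; pixel columns grow to the right and rows downward; lengths in m; the calibration is good to about 2 mm. A picture is of the moment at which its call begins. There is no depth.
- r.close_job(): hands the job in; it is judged then, once.
The state is a dict: "time": time; "joint_positions": joint angles; "joint_vel": joint speeds; "joint_torque": joint torques, N m; "ee_pos": TCP position; "eef_rot": TCP orientation; "ft_force": force on the tool from outside, world axes, zero at the start; "torque": the same for the moment, N m; "width": finger opening in m; "grip_force": force on a finger pad.
Only numpy, scipy, OpenCV 4.12 (cv2) and the standard library are available. Lean on these libraries where they do the work, as an engineer would, in place of code of your own. Each camera call takes 0.05 s, during which the arm holds its last target. There are 200 camera calls.

TASK

Switch on the craft-bench lights so that they join the lamp box in the right order: press the red key on the grey lamp box first, then tap the yellow light, then the blue light, each lightly on its cap until it stays down. Leave the green light off, and leave the lights and everything else standing where they are: only touch with the fingertips, and do not pick anything up or shove it about.

Things in the scene. Friction and masses are not known exactly. Their poses are not given: they have to be found in the camera images.
- lamp_box: Fixed grey lamp box, 110 x 170 mm, 55 mm high; origin at the centre of its underside, z up. The red key is on its top, toward its +y end; a low fixed black dial (28 mm across, 10 mm high) is toward its -y end and does nothing.
- lamp_key_top (a point): Centre of the top face of the round red power key (40 mm across, top face flat over 30 mm), on the lamp box. It moves with the key; key up, it is 72.5 mm above the table, with the box top 17 mm below it and a black collar (54 mm across) 16 mm below it. z points up, press straight down.
- lamp_key (a joint): Red key, metres pressed down: 0 up (off), 0.012 at the hard stop. It starts to give at 3 N and then takes 0.5 N more per mm, down to a hard stop at 12 mm (9 N). From 4 mm down (5 N) it is on: when let go it stays down where it is, or comes back to about 6 mm if it was pushed deeper. Pushing it 6 to 10 mm down is right; more than 20 N from the robot is too hard.
- yellow_light: Loose battery tap light with a yellow cap: a round white base 64 mm across and 20 mm high, about 0.2 kg, standing flat on the table; origin at the centre of its underside. It is to stay where it stands.
- yellow_cap_top (a point): Centre of the top face of the round yellow cap (44 mm across, top face flat over 34 mm), on the axis of the yellow light. It moves with the cap; cap up, it is 36 mm above the table and 16 mm above the white base. z points up, press straight down.
- yellow_cap (a joint): Yellow cap, metres pressed down: 0 up (off), 0.012 at the hard stop. It starts to give at 3 N and then takes 0.5 N more per mm, down to a hard stop at 12 mm (9 N). From 4 mm down (5 N) it is on: when let go it stays down where it is, or comes back to about 6 mm if it was pushed deeper. Pushing it 6 to 10 mm down is right; more than 20 N from the robot is too hard.
- blue_light: Loose battery tap light with a blue cap: a round white base 64 mm across and 20 mm high, about 0.2 kg, standing flat on the table; origin at the centre of its underside. It is to stay where it stands.
- blue_cap_top (a point): Centre of the top face of the round blue cap (44 mm across, top face flat over 34 mm), on the axis of the blue light. It moves with the cap; cap up, it is 36 mm above the table and 16 mm above the white base. z points up, press straight down.
- blue_cap (a joint): Blue cap, metres pressed down: 0 up (off), 0.012 at the hard stop. It starts to give at 3 N and then takes 0.5 N more per mm, down to a hard stop at 12 mm (9 N). From 4 mm down (5 N) it is on: when let go it stays down where it is, or comes back to about 6 mm if it was pushed deeper. Pushing it 6 to 10 mm down is right; more than 20 N from the robot is too hard.
- green_light: Loose battery tap light with a green cap: a round white base 64 mm across and 20 mm high, about 0.2 kg, standing flat on the table; origin at the centre of its underside. It is to stay off.
- green_cap_top (a point): Centre of the top face of the round green cap (44 mm across, top face flat over 34 mm), on the axis of the green light. It moves with the cap; cap up, it is 36 mm above the table and 16 mm above the white base. z points up, press straight down.
- green_cap (a joint): Green cap, metres pressed down: 0 up (off), 0.012 at the hard stop. It starts to give at 3 N and then takes 0.5 N more per mm, down to a hard stop at 12 mm (9 N). From 4 mm down (5 N) it is on: when let go it stays down where it is, or comes back to about 6 mm if it was pushed deeper. Pushing it 6 to 10 mm down is right; more than 20 N from the robot is too hard.
- ribbon_spool: Bystander: ribbon spool, red ribbon between white flanges, 52 mm across, 28 mm high; loose on the table, origin at the centre of its underside.
- paint_pot: Bystander: small paint pot, 42 mm across, 48 mm high, green label, white cap; loose on the table, origin at the centre of its underside.
- mug: Bystander: blue mug, 76 mm across, 85 mm high; loose on the table, origin at the centre of its underside.
- bead_jar: Bystander: amber glass jar with brass-coloured lid, 68 mm across, 90 mm high; loose on the table, origin at the centre of its underside.
- wreath_form: Bystander: cork ring for a wreath, 150 mm across, 24 mm high; loose on the table, origin at the centre of its underside.
- brush: Bystander: paint brush with a wooden handle, lying flat; loose on the table, origin at the centre of its underside.
Mind the look-alikes: they are no part of the job. What is shaped like the yellow_light but orange or turquoise is not meant.

How it is judged:
On the way, in this order (a step that is already met when the one before it is completed fails the run):
1. the red key of the lamp box is pressed down (value of joint lamp_key above 0.004 m), for 0.1 s.
2. the yellow light is tapped on (value of joint yellow_cap above 0.004 m), for 0.1 s.
3. the blue light is tapped on (value of joint blue_cap above 0.004 m), for 0.1 s.
At the end, for the whole second after the job is handed in: Red key, yellow cap and blue cap each at least 3.5 mm down, green cap less than 2 mm down; all three lights standing on the table at rest within 25 mm of where they began, bystanders within 25 mm of where they began (value of joint each of lamp_key, yellow_cap, blue_cap above 0.0035 m and value of joint green_cap below 0.002 m and distance of each of yellow_light, blue_light, green_light, ribbon_spool, paint_pot, mug, bead_jar, wreath_form, brush from where it was at the start of the episode below 0.025 m and height (world z) of each of yellow_light, blue_light, green_light below 0.012 m and linear speed of each of yellow_light, blue_light, green_light below 0.02 m/s); the robot touches nothing.
It fails at once if the green light is pressed (value of joint green_cap above 0.002 m).
It fails at once if a light is pressed before the lamp box is on, or blue before yellow is on ((value of joint lamp_key below 0.003 m and value of joint any of yellow_cap, blue_cap above 0.002 m) or (value of joint yellow_cap below 0.003 m and value of joint blue_cap above 0.002 m)).
It fails at once if the robot presses the lamp box or a light harder than 20 N (contact force between any of the fingers, the arm and lamp_box above 20 N or contact force between any of the fingers, the arm and yellow_light above 20 N or contact force between any of the fingers, the arm and blue_light above 20 N or contact force between any of the fingers, the arm and green_light above 20 N).
It fails at once if a light is lifted, tipped, or pushed more than 25 mm from its place ((height (world z) of any of yellow_light, blue_light, green_light above 0.012 m or angle between any of yellow_light, blue_light, green_light's own z axis and vertical above 0.3 rad) or distance of any of yellow_light, blue_light, green_light from where it was at the start of the episode above 0.025 m).
It fails at once if a bystander is moved more than 25 mm or knocked over (distance of any of ribbon_spool, paint_pot, mug, bead_jar, wreath_form, brush from where it was at the start of the episode above 0.025 m or angle between any of ribbon_spool, paint_pot, mug, bead_jar, wreath_form's own z axis and vertical above 0.35 rad).
It also fails if it takes over 50 s, if anything falls off the work surface, if the arm or the gripper's body presses on something with over 40 N, if the wrist force passes 120 N, or if a joint passes its speed limit or range.

## Working session

There is one attempt and no reset: what is moved stays moved. The work goes in short steps, Python scripts to look and compute and a tool call to move; the robot and the scene stay as the last step left them, time stands still between calls to the robot, and variables do not carry over. Pictures are saved under pics/ and viewed, at most 10 in all, crops included, and the job is handed in when it is done.

Besides the shell and the picture viewer there is one more tool, called after "Request:" as name(argument=value, ...) on one line, values as JSON. move_arm: Moves the arm, as the interface text tells. Its arguments: {"type":"object","properties":{"targets":{"type":"array"},"grip_force":{"type":"number"}},"required":["targets"]}

```bash
mkdir -p pics
cat > h.py <<'E'
import numpy as np, cv2
from bench import r
def cam(n):
    c=r.camera(n); c['f']=200/np.tan(np.radians(c['vertical_fov'])/2); return c
def ray(c,u,v):
    K=np.array([[c['f'],0,c['cx']],[0,c['f'],c['cy']],[0,0,1]])
    p=cv2.undistortPoints(np.array([[[u,v]]],float),K,np.array([c['k1'],0,0,0,0],float))[0,0]
    # note: opencv model: distorted = und*(1+k1 r^2)
    T=np.array(c['cam_to_world']); return T[:3,3],T[:3,:3]@np.array([p[0],p[1],1])
def onplane(c,u,v,z):
    o,d=ray(c,u,v); return o+d*(z-o[2])/d[2]
E
python3 - <<'E'
from h import *
for n in('scene','side','wrist'):
    c=cam(n); cv2.imwrite(f'pics/{n}0.png',c['image']); print(n,c['f'],c['cx'],c['cy'],c['k1'],np.round(c['cam_to_world'],3).tolist())
s=r.read_state();print(s['time'],s['ee_pos'],s['eef_rot'],s['ft_force'],s['width'])
E
```

```text
scene 434.16804645297935 320.5420349333195 194.68133638926068 -0.010276344458147317 [[0.008, 0.867, -0.498, 1.121], [1.0, -0.003, 0.01, -0.01], [0.007, -0.498, -0.867, 1.141], [0.0, 0.0, 0.0, 1.0]]
side 382.81751025108423 324.94257131028155 203.68423735394316 -0.06361001453141794 [[0.864, -0.341, 0.37, 0.095], [-0.503, -0.557, 0.661, -0.798], [-0.019, -0.757, -0.653, 0.849], [0.0, 0.0, 0.0, 1.0]]
wrist 321.68176159067394 317.2727781412283 200.1247134473938 -0.02927119443337747 [[1.0, -0.0, -0.0, 0.625], [-0.0, -0.96, -0.281, 0.077], [-0.0, 0.281, -0.96, 0.385], [0.0, 0.0, 0.0, 1.0]]
0.15 [ 6.24726209e-01 -1.73373659e-06  2.21960799e-01] [ 7.07101365e-01  7.07112015e-01 -3.74711378e-04 -3.43989075e-04] [ 0.13362906  0.24943979 -0.96915545] 0.08716596356622394
```

View pics/scene0.png

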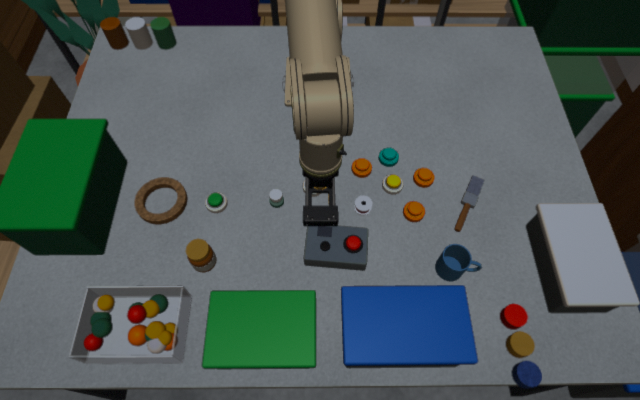

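View pics/side0.png

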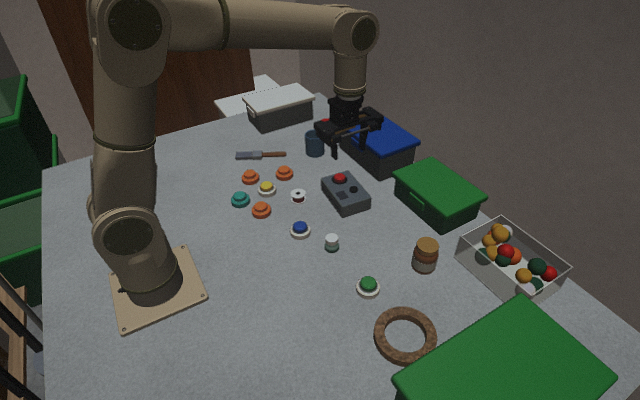

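The scene view shows the red key at (354,242), the only yellow-capped light with a white base at (393,183), and green at (216,201). Blue is hidden under the gripper at about (315,185). The side view shows yellow at (266,187), blue at (300,229), key at (340,178) and green at (368,284). The look-alikes are orange at scene (362,167), (424,177), (414,211) and turquoise at (389,156); none of these has a white base.

Run:
```python
from h import *
W={'key':(((0,150,90),(6,255,255)),{'scene':(354,242),'side':(340,178)},.0725),
'yellow':(((22,120,90),(34,255,255)),{'scene':(393,183),'side':(266,187)},.036),
'blue':(((108,110,50),(128,255,255)),{'side':(300,229)},.036),
'green':(((50,100,40),(85,255,255)),{'scene':(216,201),'side':(368,284)},.036)}
C={n:cam(n) for n in('scene','side')}
for k,((lo,hi),px,z) in W.items():
  for n,(u,v) in px.items():
    m=cv2.inRange(cv2.cvtColor(C[n]['image'],cv2.COLOR_BGR2HSV),lo,hi)
    w=np.zeros_like(m); cv2.circle(w,(u,v),15,255,-1); m&=w
    M=cv2.moments(m,True)
    if M['m00']<5: print(k,n,'none');continue
    uu,vv=M['m10']/M['m00'],M['m01']/M['m00']
    print(k,n,M['m00'],round(uu,1),round(vv,1),onplane(C[n],uu,vv,z-.005).round(4))
for nm,u,v,z in(('spool',363,204,.028),('pot',276,196,.045),('or1',362,167,.036),('or2',424,177,.036),('or3',414,211,.036),('turq',389,156,.036),('dial',325,246,.065)): print(nm,onplane(C['scene'],u,v,z).round(3))
i=C['scene']['image'][140:270,300:440]; j=C['side']['image'][150:280,220:360]
cv2.imwrite('pics/crop1.png',cv2.resize(np.hstack([i,j]),None,fx=2.8,fy=2.8,interpolation=cv2.INTER_CUBIC))
```

```text
key scene 144.0 353.1 242.0 [0.6509 0.0885 0.0675]
key side 53.0 339.2 176.3 [0.6513 0.0908 0.0675]
yellow scene 137.0 393.4 180.6 [0.4347 0.2222 0.031 ]
yellow side 67.0 266.0 184.8 [0.4336 0.2245 0.031 ]
blue side 122.0 299.6 226.2 [ 0.439  -0.0213  0.031 ]
green scene 158.0 214.8 199.4 [ 0.4976 -0.3071  0.031 ]
green side 160.0 368.0 282.5 [ 0.4955 -0.3057  0.031 ]
spool [0.513 0.126 0.028]
pot [ 0.495 -0.127  0.045]
or1 [0.389 0.13  0.036]
or2 [0.425 0.315 0.036]
or3 [0.541 0.271 0.036]
turq [0.348 0.216 0.036]
dial [0.661 0.013 0.065]
```

View pics/crop1.png

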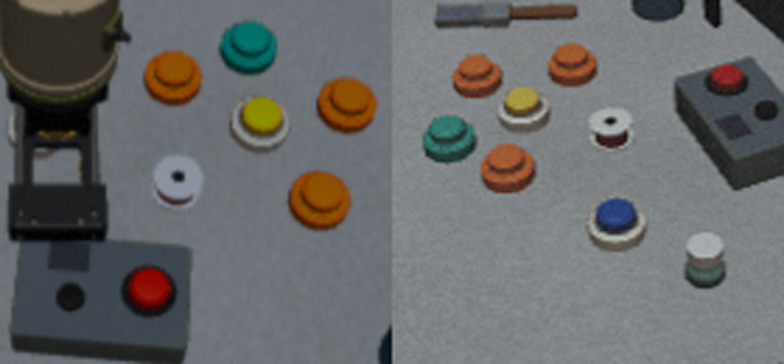

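The crop confirms it. Yellow is the one with a white base and yellow cap, the neighbours are all orange or turquoise, and blue stands alone beside the spool. The two views agree to about 2 mm on key, yellow and green. I'll shut the gripper and go above the key.

Request:
move_arm(targets=[[[3,1,0],[0,0,0],0],[[3,1,0],[0,0,0],0],[[3,0.6,2],[0,0,0],0],[[0,0,3],[0,0,0],0],[[0,0,3],[0,0,0],0],[[0,0,2],[0,0,0],0],[[0,0,0],[0,0,0],0],[[0,0,0],[0,0,0],0]], grip_force=10)

```text
time: 1.25
ee_pos: [0.6517, 0.0901, 0.1239]
eef_rot: [0.707, 0.707, 0.001, 0.0]
ft_force: [-0.2, -0.4, -0.1]
width: 0.0148
grip_force: 0.0
```

```bash
cat >> h.py <<'E'
def meas(n,k,save=None):
    R={'key':((0,150,60),(6,255,255),.0725),'yellow':((22,120,70),(34,255,255),.036),'blue':((108,110,40),(128,255,255),.036)}
    lo,hi,z=R[k]; c=cam(n)
    m=cv2.inRange(cv2.cvtColor(c['image'],cv2.COLOR_BGR2HSV),lo,hi)
    if save: cv2.imwrite(save,c['image'])
    _,L,S,G=cv2.connectedComponentsWithStats(m)
    for i in range(1,len(S)):
        if S[i,4]>60: print(k,n,S[i].tolist(),G[i].round(1),onplane(c,*G[i],z-.003).round(4))
def st():
    s=r.read_state(); print(s['time'],s['ee_pos'].round(4),np.round(s['eef_rot'],4),np.round(s['ft_force'],2),s['width'])
E
python3 -c "
from h import *
meas('wrist','key','pics/w1.png');st()"
```

```text
key wrist [289, 188, 55, 55, 2287] [316.2 215.3] [0.6517 0.0922 0.0695]
1.3 [0.6518 0.0902 0.1241] [7.071e-01 7.071e-01 1.000e-03 6.000e-04] [ 0.03 -0.55  0.62] 0.010771490410939898
```

View pics/w1.png

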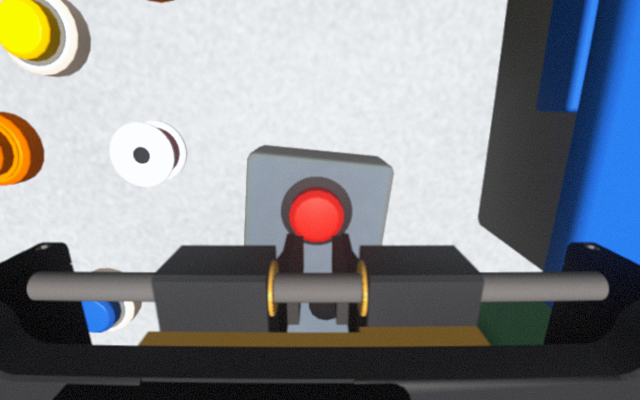

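The wrist view shows the key at (316,215), 2 mm off in y, with the fingers nearly shut; the blue light peeks out at (100,315). I'll correct by 2 mm and go down to just above the key.

Request:
move_arm(targets=[[[0.15,0,2],[0,0,0],0],[[0,0,2],[0,0,0],0],[[0,0,0.8],[0,0,0],0],[[0,0,0],[0,0,0],0],[[0,0,0.2],[0,0,0],0],[[0,0,0.2],[0,0,0],0],[[0,0,0.2],[0,0,0],0],[[0,0,0],[0,0,0],0]])

```text
time: 2.3
ee_pos: [0.6514, 0.0916, 0.069]
eef_rot: [0.707, 0.707, 0.0, 0.0]
ft_force: [0.1, -0.2, 3.1]
width: 0.0005
grip_force: 1.7
```

Request:
move_arm(targets=[[[0,0,0.2],[0,0,0],0],[[0,0,0.2],[0,0,0],0],[[0,0,0.1],[0,0,0],0],[[0,0,0],[0,0,0],0],[[0,0,0],[0,0,0],0]])

```text
time: 2.92
ee_pos: [0.6515, 0.0915, 0.0641]
eef_rot: [0.707, 0.707, 0.0, 0.0]
ft_force: [-0.6, 0.2, 5.9]
width: 0.0007
grip_force: 2.7
```

Request:
move_arm(targets=[[[0,0,0.1],[0,0,0],0],[[0,0,0],[0,0,0],0],[[0,0,0],[0,0,0],0]])

```text
time: 3.3
ee_pos: [0.6515, 0.0916, 0.0632]
eef_rot: [0.707, 0.707, 0.001, 0.0]
ft_force: [-0.4, -0.2, 6.3]
width: 0.0002
grip_force: 3.1
```

```bash
python3 -c "
from h import *
st()"
```

```text
3.3 [0.6515 0.0916 0.0632] [7.071e-01 7.071e-01 5.000e-04 4.000e-04] [-0.42 -0.18  6.35] 0.00019131113822078817
```

The key reads 6.3 N, about 7 mm down, so it is on. I'll lift and go over to yellow.

Request:
move_arm(targets=[[[0,0,-3],[0,0,0],0],[[0,0,-3],[0,0,0],0],[[1.6,-2.7,0],[0,0,0],0],[[1.7,-2.7,0],[0,0,0],0],[[1.6,-2.7,0],[0,0,0],0],[[1.7,-2.7,0],[0,0,0],0],[[1.6,-2.7,0],[0,0,0],0],[[1.7,-2.7,0],[0,0,0],0],[[1.6,-2.7,0],[0,0,0],0],[[1.7,-2.8,0],[0,0,0],0],[[0,0,3],[0,0,0],0],[[0,0,0],[0,0,0],0],[[0,0,0],[0,0,0],0]])

```text
time: 4.92
ee_pos: [0.4344, 0.2234, 0.0931]
eef_rot: [0.707, 0.707, 0.0, 0.0]
ft_force: [-0.6, 0.7, 0.1]
width: 0.0005
grip_force: 0.0
```

```bash
python3 -c "
from h import *
meas('wrist','yellow','pics/w2.png');meas('scene','key');meas('side','key');meas('scene','blue');st()"
```

```text
yellow wrist [300, 58, 20, 46, 188] [312.4  82.6] [0.432  0.3154 0.033 ]
yellow wrist [284, 74, 18, 21, 124] [293.   84.3] [0.4193 0.3143 0.033 ]
yellow wrist [288, 183, 58, 57, 2461] [316.5 210.9] [0.4346 0.2269 0.033 ]
key scene [346, 237, 15, 14, 162] [352.9 243.2] [0.6551 0.0877 0.0695]
key scene [128, 305, 18, 18, 244] [136.2 313.4] [ 0.84   -0.4537  0.0695]
key scene [504, 304, 24, 24, 420] [515.1 315.1] [0.8496 0.48   0.0695]
key scene [84, 333, 17, 17, 212] [ 91.6 342. ] [ 0.9078 -0.5463  0.0695]
key side [320, 119, 14, 7, 62] [326.3 121.7] [0.8047 0.4396 0.0695]
key side [499, 244, 16, 15, 158] [506.3 250.2] [ 0.8629 -0.4373  0.0695]
key side [544, 266, 13, 15, 132] [550.1 272.8] [ 0.8977 -0.5522  0.0695]
blue scene [130, 0, 39, 3, 114] [148.8   1. ] [-0.4035 -0.6711  0.033 ]
blue scene [306, 177, 14, 13, 136] [312.7 182.9] [ 0.4432 -0.0207  0.033 ]
blue scene [622, 252, 18, 46, 383] [633.8 267.8] [0.7158 0.8506 0.033 ]
blue scene [341, 285, 137, 81, 10102] [406.  325.6] [0.8645 0.2146 0.033 ]
blue scene [517, 361, 25, 27, 506] [528.5 373.8] [0.9807 0.4969 0.033 ]
blue scene [625, 384, 15, 9, 108] [632.5 387.9] [1.0147 0.7375 0.033 ]
5.125 [0.4346 0.2236 0.0933] [7.073e-01 7.069e-01 6.000e-04 2.000e-04] [0.18 0.26 0.33] 0.0004008459751958204
```

View pics/w2.png

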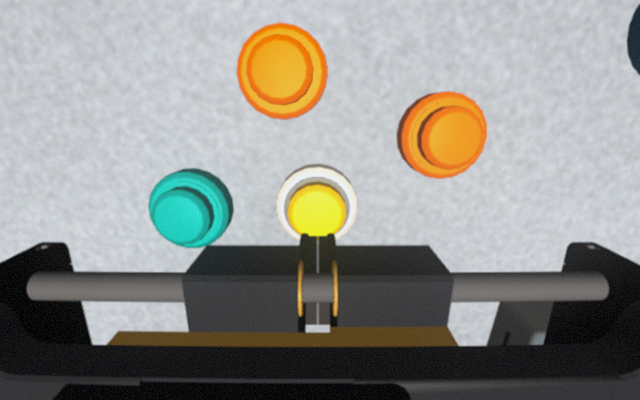

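The wrist view shows the yellow cap at (317,211) right at the fingertips, with the orange and turquoise look-alikes clear of them. I'll go down in small steps.

Request:
move_arm(targets=[[[0.15,0,2.5],[0,0,0],0],[[0,0,2],[0,0,0],0],[[0,0,0.8],[0,0,0],0],[[0,0,0],[0,0,0],0],[[0,0,0.2],[0,0,0],0],[[0,0,0.2],[0,0,0],0],[[0,0,0.2],[0,0,0],0],[[0,0,0.2],[0,0,0],0],[[0,0,0.2],[0,0,0],0],[[0,0,0],[0,0,0],0],[[0,0,0],[0,0,0],0]])

```text
time: 6.5
ee_pos: [0.4344, 0.2252, 0.0297]
eef_rot: [0.707, 0.707, 0.0, 0.0]
ft_force: [1.9, 0.9, 2.8]
width: 0.0001
grip_force: 1.5
```

Request:
move_arm(targets=[[[0,0,0.2],[0,0,0],0],[[0,0,0.1],[0,0,0],0],[[0,0,0],[0,0,0],0],[[0,0,0],[0,0,0],0],[[0,0,0],[0,0,0],0]])

```text
time: 7.12
ee_pos: [0.4344, 0.2252, 0.0269]
eef_rot: [0.707, 0.707, 0.0, 0.0]
ft_force: [0.1, 1.1, 6.2]
width: 0.0007
grip_force: 2.7
```

```bash
python3 -c "
from h import *
st()"
```

```text
7.125 [0.4344 0.2252 0.0269] [7.071e-01 7.071e-01 5.000e-04 1.000e-04] [0.14 1.11 6.18] 0.000692884617756432
```

Yellow reads 6.2 N at 9 mm of nominal travel, so it is on. Blue is at about (0.441, -0.021) from two views. I'll lift and move there.

Request:
move_arm(targets=[[[0,0,-3],[0,0,0],0],[[0,0,-4],[0,0,0],0],[[-3,0.1,0],[0,0,0],0],[[-3,0.1,0],[0,0,0],0],[[-3,0.1,0],[0,0,0],0],[[-3,0.1,0],[0,0,0],0],[[-3,0.1,0],[0,0,0],0],[[-3,0.1,0],[0,0,0],0],[[-3,0.1,0],[0,0,0],0],[[-3.6,0,0],[0,0,0],0],[[0,0,0],[0,0,0],0],[[0,0,0],[0,0,0],0]])

```text
time: 8.62
ee_pos: [0.4406, -0.0204, 0.0962]
eef_rot: [0.707, 0.707, -0.0, -0.0]
ft_force: [-0.1, 1.0, -0.7]
width: 0.0005
grip_force: 0.0
```

```bash
python3 -c "
from h import *
meas('wrist','blue','pics/w3.png');meas('scene','yellow','pics/s3.png');meas('side','yellow');st()
i=cv2.imread('pics/s3.png')[150:220,340:440]
cv2.imwrite('pics/c3.png',np.hstack([cv2.imread('pics/w3.png')[:300,170:470],cv2.resize(i,(428,300),interpolation=cv2.INTER_CUBIC)]))"
```

```text
blue wrist [289, 181, 57, 56, 2050] [316.8 210.8] [ 0.4409 -0.0179  0.033 ]
yellow scene [386, 176, 15, 12, 145] [392.9 181.6] [0.4397 0.2199 0.033 ]
yellow scene [98, 296, 12, 12, 109] [103.3 301.6] [ 0.7997 -0.5597  0.033 ]
yellow scene [142, 301, 14, 14, 112] [149.3 307.1] [ 0.8145 -0.4385  0.033 ]
yellow scene [145, 323, 24, 21, 265] [156.2 332.4] [ 0.8779 -0.4095  0.033 ]
8.775 [ 0.4409 -0.0201  0.0964] [ 7.066e-01  7.076e-01 -0.000e+00 -2.000e-04] [-0.17  0.14 -0.05] 0.00033524289169586637
```

View pics/c3.png

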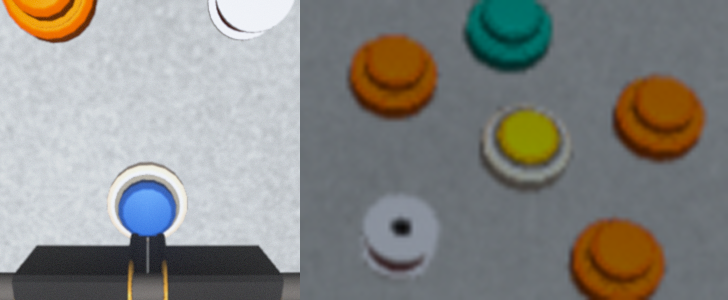

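The crop shows blue in the same place under the fingertips as yellow was, and the yellow cap lower by about 1 px with its base unmoved. I'll press blue.

Request:
move_arm(targets=[[[0.1,0,2.5],[0,0,0],0],[[0,0,2.3],[0,0,0],0],[[0,0,0.8],[0,0,0],0],[[0,0,0],[0,0,0],0],[[0,0,0.2],[0,0,0],0],[[0,0,0.2],[0,0,0],0],[[0,0,0.2],[0,0,0],0],[[0,0,0.2],[0,0,0],0],[[0,0,0.2],[0,0,0],0],[[0,0,0.2],[0,0,0],0],[[0,0,0],[0,0,0],0],[[0,0,0],[0,0,0],0],[[0,0,0],[0,0,0],0]])

```text
time: 10.4
ee_pos: [0.4414, -0.02, 0.0287]
eef_rot: [0.707, 0.707, 0.0, 0.0]
ft_force: [1.8, -0.2, 3.4]
width: 0.0005
grip_force: 1.4
```

Request:
move_arm(targets=[[[0,0,0.2],[0,0,0],0],[[0,0,0],[0,0,0],0],[[0,0,0],[0,0,0],0],[[0,0,0],[0,0,0],0]])

```text
time: 10.9
ee_pos: [0.4414, -0.02, 0.0267]
eef_rot: [0.707, 0.707, 0.0, 0.0]
ft_force: [2.1, 0.3, 5.5]
width: 0.0006
grip_force: 2.4
```

Request:
move_arm(targets=[[[0,0,0.1],[0,0,0],0],[[0,0,0],[0,0,0],0],[[0,0,0],[0,0,0],0],[[0,0,0],[0,0,0],0]])

```text
time: 11.4
ee_pos: [0.4414, -0.0199, 0.0258]
eef_rot: [0.707, 0.707, 0.0, 0.0]
ft_force: [1.5, -0.2, 6.1]
width: 0.0005
grip_force: 3.1
```

Blue reads 6.1 N, about 6 mm down. I'll lift straight up, back clear and check.

Request:
move_arm(targets=[[[0,0,-2],[0,0,0],0],[[0,0,-3],[0,0,0],0],[[0,0,-3],[0,0,0],0],[[-3,2,-3],[0,0,0],0],[[-3,3,-3],[0,0,0],0],[[-3,3,-2],[0,0,0],0],[[-3,3,0],[0,0,0],0],[[0,0,0],[0,0,0],0],[[0,0,0],[0,0,0],0]])

```text
time: 12.52
ee_pos: [0.5501, -0.1394, 0.1845]
eef_rot: [0.707, 0.707, -0.001, -0.001]
ft_force: [-0.4, 0.9, 0.1]
width: 0.0008
grip_force: 0.0
```

```bash
python3 -c "
from h import *
st()
a=cam('scene')['image'];b=cam('side')['image']
o=cv2.imread('pics/side0.png')
f=lambda i:cv2.resize(i,(400,300),interpolation=cv2.INTER_CUBIC)
cv2.imwrite('pics/end.png',np.vstack([np.hstack([f(a[150:270,290:450]),f(b[150:270,220:380])]),np.hstack([f(a[130:280,120:320]),f(o[150:270,220:380])])]))"
```

```text
12.525 [ 0.5501 -0.1394  0.1845] [ 7.071e-01  7.071e-01 -6.000e-04 -1.100e-03] [-0.42  0.88  0.14] 0.0007818670774583549
```

View pics/end.png

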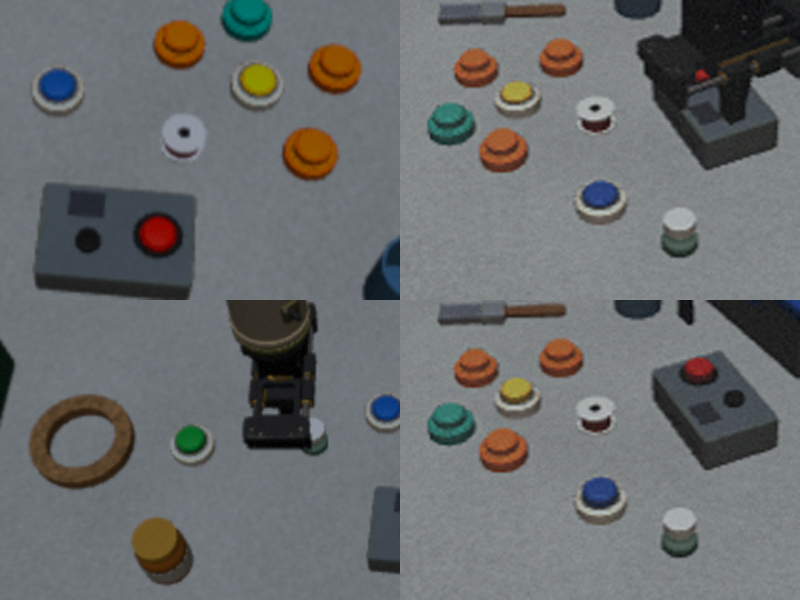

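The yellow and blue caps are visibly lower than in the first side view, the key is centred lower in its collar, green is still up, and nothing has shifted. The tool is clear at z = 0.18, so I'm handing in.

```bash
python3 -c "
from h import *
print(r.close_job())"
```

```text
the job is handed in; nothing more can be done
None
```

I pressed the red key, then the yellow light, then the blue; in the last pictures all three stayed down, green was still up and nothing had moved; the job is handed in, but no verdict came back.

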